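Make up a garden kit and a windowsill kit at the seed workshop

TASK

Make up the two take-home growing kits. Garden kit, in the black tray with three compartments: pull the bottom seed carton out of the dispenser, leaving the cartons above it in the dispenser, and lay it flat in the large compartment, stand the amber jar in the smallest one and lay the trowel in the long one. Windowsill kit, in the black tray with two compartments: stand the terracotta pot upright in the larger compartment and the round tin in the smaller one; set the pot and the jar down gently, do not let them drop, and let everything rest on the tray floors.

Things in the scene. Friction and masses are not known exactly. Their poses are not given: they have to be found in the camera images.
- carton: BOTTOM seed carton in the dispenser: stiff kraft box 85 (x) x 55 (y) x 20 mm, 40 g, lying on the dispenser's 6 mm floor. Origin: centre of its underside. 34 mm of its -x end sticks out of the mouth, 51 mm is inside under the other cartons. It slides out level along its own -x, with light friction; clear after 55 mm. All cartons look alike
- carton_top: topmost carton in the dispenser, same size; one more like it lies between it and the bottom one. Origin: centre of its underside, 46 mm above the table at the start. These two stay in the dispenser and drop 20 mm when the bottom one is drawn out
- dispenser: white steel dispenser, fixed. Origin: on the table under the middle of the bottom carton's sticking-out part; -x is the draw-out direction. Well: x 17..112 mm, 64 wide (y), 70 high. Floor 6 mm thick, running out to x = -24 as a tongue only 30 wide, so fingers pass on both sides of the carton. Front lips end 29 mm above the table, 3 mm over the bottom carton
- tray_garden: fixed black tray, THREE compartments, 149 (x) x 188 (y) mm. Origin: centre of underside. Floor 4 mm thick; walls 4 thick, tops at 14. Compartments (tray frame, mm): long, for the trowel: x -70.5..-12.5, y -90..90; large, for the carton: x -8.5..70.5, y -19..90 (carton's length along y); smallest, for the jar: x -8.5..70.5, y -90..-23
- tray_window: fixed black tray, TWO compartments, 100 (x) x 174 (y) mm. Origin: centre of underside. Floor 4 mm thick; walls 4 thick, tops at 14. Compartments (tray frame, mm): larger, for the pot: x -46..46, y -9..83; smaller, for the tin: x -46..46, y -83..-13
- pot: small empty terracotta flower pot standing upright: 55 mm high, upright rim band 62 mm across from 37 mm height to the top, tapering below to 44 mm at the foot, wall 4 mm, about 90 g. Origin: centre of its underside, z up
- tin: low round bare-metal seed tin with its lid on (flat raised lid centre), 48 mm across, 30 mm high, about 50 g, standing flat. Origin: centre of its underside, z up
- jar: closed amber glass jar with a black lid and a paper band, 70 mm high, about 90 g, upright. Glass straight-sided, 44 mm across, up to 37 mm height, then a narrowing shoulder; lid 40 mm across from 54 to 70 mm height. Origin: centre of its underside, z up
- trowel: small trowel lying flat, 160 mm long along its y axis, 80 g. Origin: mid-length, under it at table level. Wooden handle of square section 22 x 22 mm from y = -80 to +8, then a thin steel neck, then the blade, 38 wide, under 9 high, from y = +26 to +80. It balances at about y = -3 mm: grip the handle near y = -8 mm
Mind the look-alikes: they are no part of the job. What is shaped like the carton but pink is not meant.

How it is judged (in metres and radians):
At the end, for the whole second after the job is handed in: All five lie flat or upright on the floor of their own compartment, released and at rest: off its centre at most 14 mm (carton; trowel 18 along), 20 (jar), 26 (pot), 24 (tin); carton within 0.35 and trowel within 0.2 rad of the tray's length; the other two cartons are still in the dispenser (x of carton in the frame of tray_garden between 0.017 and 0.045 m and y of carton in the frame of tray_garden between 0.0215 and 0.0495 m and z of carton in the frame of tray_garden between 0.001 and 0.007 m and angle between each of carton, jar, trowel, pot, tin's own z axis and vertical below 0.1 rad and linear speed of each of carton, jar, trowel, pot, tin, carton_top below 0.02 m/s and angular speed of each of carton, jar, trowel, pot, tin below 0.2 rad/s and contact force between each of carton, jar, trowel, pot, tin and the fingers below 0.05 N and x of jar in the frame of tray_garden between 0.011 and 0.051 m and y of jar in the frame of tray_garden between -0.0765 and -0.0365 m and z of jar in the frame of tray_garden between 0.001 and 0.007 m and x of trowel in the frame of tray_garden between -0.0555 and -0.0275 m and y of trowel in the frame of tray_garden between -0.018 and 0.018 m and z of trowel in the frame of tray_garden between 0.001 and 0.007 m and x of pot in the frame of tray_window between -0.026 and 0.026 m and y of pot in the frame of tray_window between 0.011 and 0.063 m and z of pot in the frame of tray_window between 0.001 and 0.007 m and x of tin in the frame of tray_window between -0.024 and 0.024 m and y of tin in the frame of tray_window between -0.072 and -0.024 m and z of tin in the frame of tray_window between 0.001 and 0.007 m and angle between the x axis of carton and the y axis of tray_garden, either way round below 0.35 rad and angle between the y axis of trowel and the y axis of tray_garden, either way round below 0.2 rad and x of carton_top in the frame of dispenser between 0.055 and 0.075 m and y of carton_top in the frame of dispenser between -0.008 and 0.008 m and z of carton_top in the frame of dispenser between 0.021 and 0.031 m); the robot touches nothing.
It fails at once if the pot is dropped (falls free for more than about 25 mm) (linear speed of pot above 0.7 m/s and contact force between pot and the fingers below 0.05 N).
It fails at once if the jar is dropped (falls free for more than about 25 mm) (linear speed of jar above 0.7 m/s and contact force between jar and the fingers below 0.05 N).
It fails at once if the upper cartons are pulled out of the dispenser (x of carton_top in the frame of dispenser below 0.045 m or z of carton_top in the frame of dispenser below 0.012 m or z of carton_top in the frame of dispenser above 0.075 m).
It also fails if it takes over 136 s, if anything falls off the work surface, if the arm or the gripper's body presses on something with over 40 N, if the wrist force passes 120 N, or if a joint passes its speed limit or range.

ROBOT

A 6-joint arm with a two-finger parallel gripper is mounted at the origin on the work surface. World frame = base frame: x ahead of the robot, y to its left, z up, the work surface at z = 0. Lengths are in m, angles in degrees, forces in N, time in s.
With the tool pointing down it reaches from about 0.375 to 0.925 m from the base axis. Payload 5.7 kg.
Tool frame: the origin (TCP) lies midway between the tips of the shut fingers; the grasp point (between the pads) lies 19 mm behind it; z points along the fingers, y is the line along which they close (so a half turn about z gives the same grasp; the last joint's range is limited). The gripper opens to 88 mm and grips with 3 to 60 N. Pads are 20 mm wide; open, the fingers measure 115 mm over their backs; the gripper's body (75 mm by 178 mm) begins 61 mm behind the grasp point.
Start: joints at [60.842, 20.558, 86.54, -0, 72.909, -6.595], TCP at [0.23, 0.554, 0.223] pointing down, gripper open.
Joint ranges: [-170.27, 170.27], [-57.76, 135], [12.27, 136.19], [-55.21, 235.2], [11.17, 155.16], [-170.74, 170.74]. Speed limits (degrees/s): [136.94, 136.94, 180, 180, 180, 180].

INTERFACE

Orientations are given as a 3x3 rotation matrix whose columns are the frame's x, y, z axes.
In Python, from plant import observe, read_camera, camera_model, hand_in gives the robot as it stands.
- The arm moves only by the tool send_rows, never from a script. Its argument "increments" is text: rows parted by semicolons, each of 7 numbers parted by spaces: the turn, a rotation vector about the tool's x, y, z in rad, then the shift along the tool's x, y, z in mm, then the closure, from 0 (fully open) to 1 (shut). In form: ax ay az tx ty tz claw; .... A call has 1 to 8 rows; each row shifts and turns the commanded pose from where the row before left it, along the tool's axes as they then stand; what a row does not reach is not made up. A row lasts 1/8 s, in which the tool goes at most 62.5 mm and 10.7 degrees, less where a joint would pass 70% of its speed; a pose out of reach is approached as far as the arm can. A call is refused whole if a number of a shift passes 62.5 or a number of a turn 0.188, either way. A call with a gripper value outside its range is refused whole. The fingers move at their own pace and stop on an object; "force" is the grip in N (left out, the last holds). Time passes only in rows, so rows that do not move let the fingers close. It gives the time, the measured TCP pose, the force, the opening and the grip force at its end, in the units of the state.
- observe(): the state, without advancing time (a new reading comes with each control period).
- read_camera(name): name is "side" or "top" or "wrist"; returns (picture, depth): 400x640x3 uint8, red, green, blue; 400x640 float32, m along the optical axis (not along the pixel's ray), 0 where there is no reading.
- camera_model(name): a dict with "mtx" (3x3 intrinsics, pixels), "k1" (the pictures are not rectified: a ray, as slopes to the right and down, at radius r is drawn at 1 + k1 r^2 times it, then the intrinsics apply), "rvec" (rotation vector, rad) and "tvec" (3), from world to camera coordinates, as OpenCV has them; the wrist camera has in their place "T_tool_cam" (4x4, takes a point from camera to tool coordinates, whose origin is the TCP and whose axes are the flange's). Camera axes: x right, y down, z forward; pixel columns grow to the right and rows downward; lengths in m; the calibration is good to about 2 mm. A picture is of the moment at which its call begins: read the wrist's pose just before it. camera_model takes no time and is no camera call.
- hand_in(): hands the job in; it is judged then, once.
The state is a dict: "time": time; "joint_positions": joint angles; "joint_vel": joint speeds; "tau": joint torques, N m; "eef_pos": TCP position; "orientation": TCP orientation; "ft_force": force on the tool from outside, world axes, zero at the start; "moment": the same for the moment, N m; "finger_gap": finger opening in m; "finger_force": force on a finger pad.
Only numpy, scipy, OpenCV 4.12 (cv2) and the standard library are available. Lean on these libraries where they do the work, as an engineer would, in place of code of your own. Each camera call takes 0.05 s, during which the arm holds its last target. There are 200 camera calls.

## Working session

There is one attempt and no reset: what is moved stays moved. The work goes in short steps, Python scripts to look and compute and a tool call to move; the robot and the scene stay as the last step left them, time stands still between calls to the robot, and variables do not carry over. Pictures are saved under pics/ and viewed, at most 14 in all, crops included, and the job is handed in when it is done.

Besides the shell and the picture viewer there is one more tool, called after "Request:" as name(argument=value, ...) on one line, values as JSON. send_rows: Moves the arm, as the interface text tells. Its arguments: {"type":"object","properties":{"increments":{"type":"string"},"force":{"type":"number"}},"required":["increments"]}

```bash
ls; mkdir -p pics
cat > h.py <<'E'
import numpy as np,cv2
from plant import observe,read_camera,camera_model,hand_in
def snap(n):
    s=observe(); im,d=read_camera(n); m=camera_model(n)
    if n=='wrist':
        T=np.eye(4);T[:3,:3]=np.array(s['orientation']);T[:3,3]=s['eef_pos']
        T=T@np.array(m['T_tool_cam'])
    else:
        R=cv2.Rodrigues(np.array(m['rvec'],float))[0];T=np.eye(4);T[:3,:3]=R.T;T[:3,3]=-R.T@np.array(m['tvec']).ravel()
    return im,d,T,np.array(m['mtx']),float(m['k1'])
def rays(uv,K,k1):
    uv=np.atleast_2d(np.array(uv,float));p=(uv-[K[0,2],K[1,2]])/[K[0,0],K[1,1]]
    q=p.copy()
    for _ in range(20): q=p/(1+k1*(q**2).sum(1,keepdims=True))
    return np.c_[q,np.ones(len(q))]
def plane(uv,z,T,K,k1):
    d=rays(uv,K,k1)@T[:3,:3].T;o=T[:3,3]
    return o+d*((z-o[2])/d[:,2])[:,None]
def cloud(d,T,K,k1):
    v,u=np.mgrid[:400,:640];r=rays(np.c_[u.ravel(),v.ravel()],K,k1)*d.reshape(-1,1)
    P=r@T[:3,:3].T+T[:3,3];P[d.ravel()==0]=np.nan
    return P.reshape(400,640,3)
def save(n,im,s=1):
    cv2.imwrite('pics/'+n,cv2.resize(im[:,:,::-1],None,fx=s,fy=s))
E
python3 - <<'E'
from h import *
print(observe())
for n in('top','side','wrist'):
    r=snap(n);save(n+'0.png',r[0],1.25);np.savez(n+'0.npz',im=r[0],d=r[1],T=r[2],K=r[3],k1=r[4]);print(n,r[2].round(3).tolist(),(r[1]>0).mean())
E
```

```text
pics
{'time': 0.0, 'joint_positions': array([ 6.08425094e+01,  2.05982623e+01,  8.65985693e+01, -1.76185919e-03,
        7.29077487e+01, -6.59351099e+00]), 'joint_vel': array([ 0.04822036,  0.05687854, -0.04079934,  0.02198199,  0.06045842,
       -0.08759675]), 'tau': array([-2.23058290e-03, -5.15346837e+01, -2.70728356e+01,  6.70449575e-02,
        3.49610823e-02, -9.26882490e-05]), 'eef_pos': array([0.2298974 , 0.55346447, 0.22180897]), 'orientation': array([[-9.23455031e-01,  3.83705693e-01, -8.63625946e-04],
       [ 3.83706623e-01,  9.23453648e-01, -1.60829952e-03],
       [ 1.80404847e-04, -1.81657128e-03, -9.99998334e-01]]), 'ft_force': array([-0.71070403,  0.86051084, -0.15342624]), 'moment': array([-0.01379223, -0.01907811, -0.04762222]), 'finger_force': 0.0, 'finger_gap': 0.08724791120415415}
top [[0.021, -0.996, 0.089, 0.465], [-1.0, -0.021, -0.001, -0.017], [0.003, -0.089, -0.996, 1.076], [0.0, 0.0, 0.0, 1.0]] 0.99586328125
side [[0.848, -0.265, 0.46, 0.126], [-0.531, -0.421, 0.735, -0.687], [-0.001, -0.867, -0.498, 0.533], [0.0, 0.0, 0.0, 1.0]] 0.99609765625
wrist [[0.384, 0.887, 0.258, 0.159], [0.923, -0.368, -0.109, 0.584], [-0.002, 0.28, -0.96, 0.384], [0.0, 0.0, 0.0, 1.0]] 0.99613671875
```

View pics/top0.png

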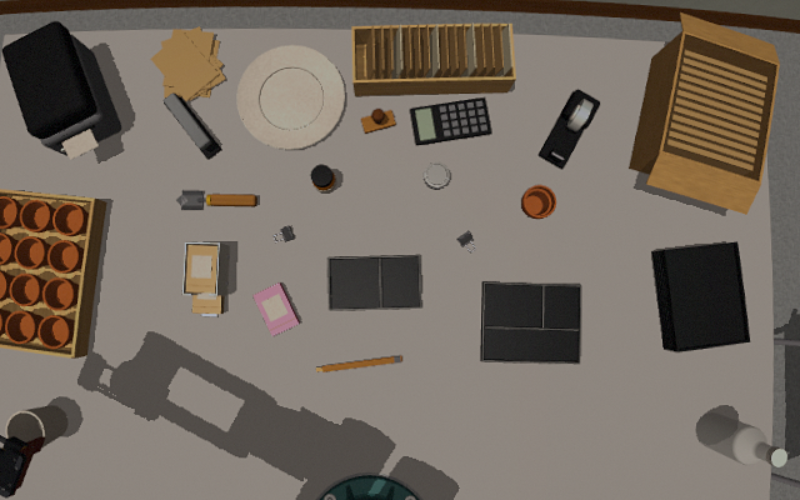

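View pics/side0.png

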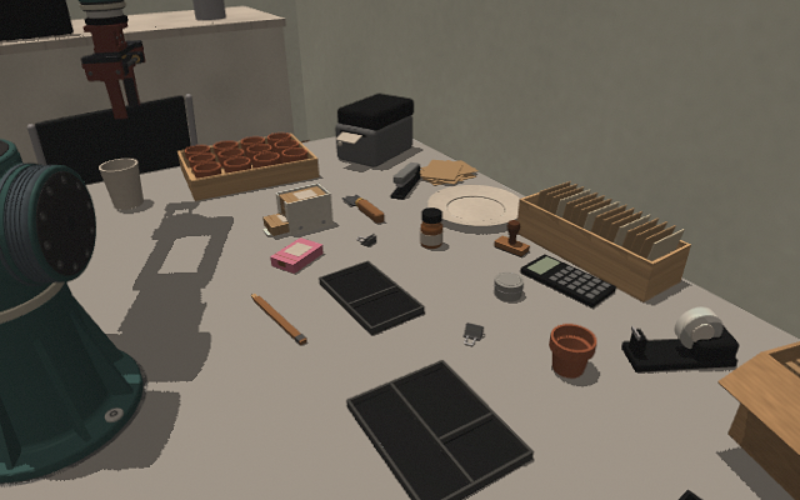

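The top view (800 px scale) shows the garden tray at about (531,322), the window tray at (375,282), the jar at (322,178), the tin at (437,176) and the pot at (538,202). The trowel is at (217,200) with its blade to the left, and the dispenser is at (202,268) with its mouth towards the robot. The side view agrees with this.

Run:
```python
from h import *
z=np.load('top0.npz');im,d,T,K,k1=[z[k] for k in('im','d','T','K','k1')]
C=cloud(d,T,K,float(k1))
def box(a,b,c,e): 
    m=np.zeros((400,640),bool);m[int(b/1.25):int(e/1.25),int(a/1.25):int(c/1.25)]=1;return m
hsv=cv2.cvtColor(im,cv2.COLOR_RGB2HSV)
def rect(n,m,z):
    m=cv2.morphologyEx(m.astype(np.uint8),cv2.MORPH_OPEN,np.ones((2,2)))
    cs=cv2.findContours(m,0,1)[0];c=max(cs,key=cv2.contourArea)
    P=plane(c[:,0,:],z,T,K,float(k1))*1000
    (cx,cy),(w,h),a=cv2.minAreaRect(P[:,:2].astype(np.float32));print(n,'c',round(cx,1),round(cy,1),'size',round(w,1),round(h,1),'ang',round(a,2))
V=hsv[...,2];H=C[...,2]
rect('garden',box(465,265,600,380)&(V<75),.014)
rect('window',box(315,240,435,325)&(V<75),.014)
rect('jar',box(300,155,345,200)&(H>.058),.070)
rect('tin',box(415,155,460,195)&(H>.018),.030)
rect('pot',box(510,175,570,230)&(H>.042),.055)
rect('trowel handle',box(165,180,275,220)&(H>.012)&(hsv[...,1]>110),.022)
rect('trowel all',box(165,180,275,220)&(H>.0055),.015)
rect('disp',box(175,235,235,325)&(H>.058),.070)
rect('carton end',box(175,270,235,325)&(H>.018)&(H<.034),.026)
for n,b in(('table',(600,400,650,450)),('jar',(315,170,328,184)),('tin',(430,170,445,182)),('disp',(190,255,215,280))):
    print(n,np.nanmedian(H[box(*b)]).round(4))
```

```text
garden c 405.9 -295.3 size 188.3 147.7 ang 89.35
window c 475.9 -2.2 size 96.0 171.6 ang 2.85
jar c 662.6 95.5 size 38.9 38.2 ang 1.77
tin c 676.2 -113.2 size 47.4 46.9 ang 1.33
pot c 639.5 -312.7 size 61.3 28.0 ang 40.66
trowel handle c 623.0 272.0 size 94.5 21.2 ang 88.93
trowel all c 624.7 281.2 size 21.6 113.5 ang 0.95
disp c 491.9 306.5 size 91.6 67.8 ang 1.25
carton end c 429.7 307.3 size 37.0 54.7 ang 1.75
table -0.0006
jar 0.07
tin 0.0295
disp 0.0664
```

Request:
send_rows(increments="0 0 -0.14 0 0 0 0;0 0 -0.14 0 0 0 0;0 0 -0.14 0 0 0 0;0 0 0 -36 -48 8 0;0 0 0 -36 -48 8 0;0 0 0 -36 -48 8 0;0 0 0 -36 -48 8 0;0 0 0 -36 -48 8 0", force=15)

```text
time: 1.15
eef_pos: [0.4173, 0.3172, 0.1824]
orientation: [[-1.0, -0.026, 0.0], [-0.026, 1.0, 0.0], [-0.0, 0.0, -1.0]]
ft_force: [0.9, 0.6, 0.1]
finger_gap: 0.0878
finger_force: 0.0
```

```bash
cat >> h.py <<'E'
def st():
    s=observe();R=np.array(s['orientation']);p=np.array(s['eef_pos'])*1000
    print('t',round(s['time'],2),'tcp',p.round(1),'th',round(np.degrees(np.arctan2(R[1,1],R[0,1])),2),'tilt',(R[:2,2]).round(4),'gap',round(s['finger_gap']*1000,1),'f',round(s['finger_force'],1),'q',np.round(s['joint_positions'],0));return p,R
def go(x,y,z,th=None):
    p,R=st();print('-> tool shift mm',(R.T@(np.array([x,y,z])-p)).round(1),'' if th is None else 'az %.3f'%-np.radians(th-np.degrees(np.arctan2(R[1,1],R[0,1]))))
E
python3 - <<'E'
from h import *
go(428,307,16,91.5)
r=snap('wrist');save('w1.png',r[0]);np.savez('w1.npz',im=r[0],d=r[1],T=r[2],K=r[3],k1=r[4])
C=cloud(r[1],*r[2:])
H=C[...,2];X=C[...,0]*1e3;Y=C[...,1]*1e3
for lo,hi in((.022,.031),(.063,.073)):
    m=(H>lo)&(H<hi)&(X>380)&(X<570)&(Y>260)&(Y<360)
    q=np.c_[X[m],Y[m]].astype(np.float32);print(m.sum(),cv2.minAreaRect(q),np.percentile(q,[1,99],0).round(1).tolist(),np.nanmedian(H[m]))
E
```

```text
t 1.15 tcp [417.3 317.2 182.4] th 91.51 tilt [0.0001 0.    ] gap 87.8 f 0.0 q [ 30.  17.  99.  -0.  65. -62.]
-> tool shift mm [-10.4 -10.5 166.4] az 0.000
2400 ((431.6071472167969, 309.8565673828125), (39.97902297973633, 62.5538330078125), 0.010475436225533485) [[411.9, 283.4], [451.2, 337.1]] 0.02649592079523097
6582 ((491.6337585449219, 310.2312927246094), (64.86485290527344, 92.35807037353516), 89.64134979248047) [[446.0, 278.5], [534.2, 341.8]] 0.06656196850539092
```

View pics/w1.png

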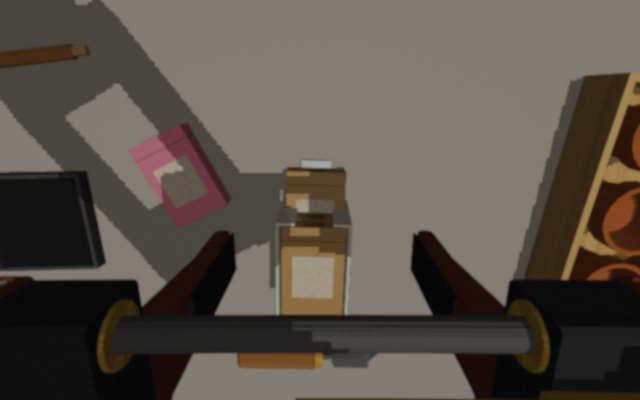

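Wrist view: the bottom carton's end is at about (315,185), just ahead of the white mouth, and it lies between the open fingers. I'll go down and grip it.

Request:
send_rows(increments="0 0 0 -10.5 -8 40 0;0 0 0 0 0 50 0;0 0 0 0 0 50 0;0 0 0 0 0 26 0;0 0 0 0 0 0 0.5;0 0 0 0 0 0 0.5;0 0 0 0 0 0 0.5;0 0 0 0 0 0 0.5")

```text
time: 2.2
eef_pos: [0.428, 0.3116, 0.0179]
orientation: [[-1.0, -0.026, 0.002], [-0.026, 1.0, 0.001], [-0.002, 0.001, -1.0]]
ft_force: [-0.6, -0.4, 4.8]
finger_gap: 0.0556
finger_force: 14.8
```

Request:
send_rows(increments="0 0 0 11 0 0 0.5;0 0 0 11 0 0 0.5;0 0 0 11 0 0 0.5;0 0 0 11 0 0 0.5;0 0 0 11 0 0 0.5;0 0 0 11 0 0 0.5;0 0 0 0 0 0 0.5")

```text
time: 3.08
eef_pos: [0.3588, 0.3086, 0.0163]
orientation: [[-1.0, -0.027, -0.003], [-0.027, 1.0, -0.002], [0.003, -0.002, -1.0]]
ft_force: [-0.7, 0.0, 1.0]
finger_gap: 0.0551
finger_force: 14.9
```

Run:
```python
from h import *
st()
for n in('wrist','side'):
    r=snap(n);C=cloud(r[1],*r[2:]);H=C[...,2];X=C[...,0]*1e3;Y=C[...,1]*1e3
    for lo,hi in((.018,.036),(.038,.056)):
        m=(H>lo)&(H<hi)&(X>320)&(X<(430 if lo<.03 else 570))&(Y>275)&(Y<345)
        q=np.c_[X[m],Y[m]]
        if len(q):print(n,m.sum(),np.percentile(q,[1,50,99],0).round(1).tolist(),np.nanmedian(H[m]))
    save(n+'2.png',r[0])
```

```text
t 3.08 tcp [358.8 308.6  16.3] th 91.53 tilt [-0.0029 -0.0016] gap 55.1 f 14.9 q [ 32.  28. 113.   0.  39. -59.]
wrist 14228 [[342.8, 279.2], [368.1, 308.9], [426.3, 340.9]] 0.025312333593711198
wrist 1550 [[346.3, 275.3], [350.0, 336.4], [368.5, 344.7]] 0.04775190730534806
side 386 [[343.1, 275.6], [393.6, 300.4], [427.7, 339.5]] 0.02690198025523932
side 456 [[347.8, 275.4], [483.3, 281.7], [539.9, 343.1]] 0.04826505493264163
```

View pics/wrist2.png

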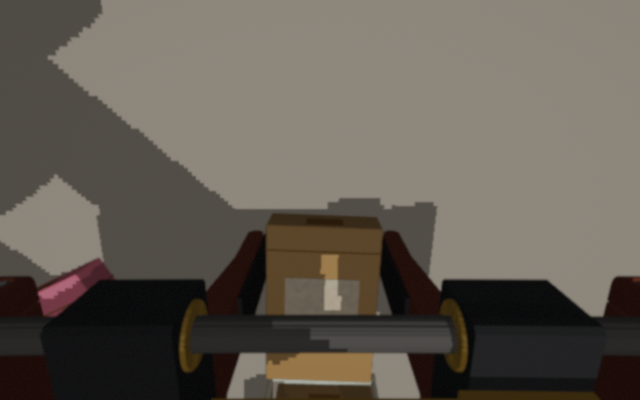

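Wrist view: the kraft carton is held level (about 265–380, 215–380) and is clear of the dispenser. Next I lift and turn it.

Request:
send_rows(increments="0 0 0 0 0 -20 0.5;0 0 0 0 0 -45 0.5;0 0 0 0 0 -45 0.5;0 0 0.161 0 0 0 0.5;0 0 0.161 0 0 0 0.5;0 0 0.161 0 0 0 0.5;0 0 0.161 0 0 0 0.5;0 0 0.161 0 0 0 0.5")

```text
time: 4.18
eef_pos: [0.3614, 0.3093, 0.1264]
orientation: [[-0.708, 0.706, -0.0], [0.706, 0.708, -0.0], [0.0, -0.0, -1.0]]
ft_force: [-0.2, -0.4, -0.1]
finger_gap: 0.0552
finger_force: 14.8
```

Request:
send_rows(increments="0 0 0.161 0 0 0 0.5;0 0 0.161 0 0 0 0.5;0 0 0.161 0 0 0 0.5;0 0 0.161 0 0 0 0.5;0 0 0.161 0 0 0 0.5;0 0 0 -30 30 0 0.5;0 0 0 -50 30 0 0.5;0 0 0 -50 20 0 0.5")

```text
time: 5.18
eef_pos: [0.4413, 0.1771, 0.1266]
orientation: [[0.012, 1.0, 0.001], [1.0, -0.012, 0.0], [0.0, 0.001, -1.0]]
ft_force: [1.0, 0.4, 0.2]
finger_gap: 0.0551
finger_force: 14.8
```

Request:
send_rows(increments="0 0 0 -58 0 0 0.5;0 0 0 -58 0 0 0.5;0 0 0 -58 0 0 0.5;0 0 0 -58 0 0 0.5;0 0 0 -58 0 0 0.5;0 0 0 -58 0 0 0.5;0 0 0 -40 0 0 0.5;0 0 0 -15 0 0 0.5")

```text
time: 6.18
eef_pos: [0.4344, -0.2271, 0.1265]
orientation: [[0.016, 1.0, 0.0], [1.0, -0.016, -0.0], [-0.0, 0.0, -1.0]]
ft_force: [-0.4, 0.9, 0.3]
finger_gap: 0.0551
finger_force: 14.8
```

Run:
```python
from h import *
go(437.4,-232.8,17,-.65)
for n in('wrist','top'):
    r=snap(n);im=r[0];hsv=cv2.cvtColor(im,cv2.COLOR_RGB2HSV);C=cloud(r[1],*r[2:]);H=C[...,2];X=C[...,0]*1e3;Y=C[...,1]*1e3
    m=(H>.11)&(H<.145)&(hsv[...,1]>70)&(hsv[...,0]<25)&(X>380)&(X<520)&(Y>-400)&(Y<-150)
    q=np.c_[X[m],Y[m],H[m]*1e3];print(n,len(q));
    if len(q):print(np.percentile(q,[1,50,99],0).round(1).tolist(),cv2.minAreaRect(q[:,:2].astype(np.float32)))
    save(n+'3.png',im)
```

```text
t 6.17 tcp [ 434.4 -227.1  126.5] th -0.92 tilt [ 0.0004 -0.0005] gap 55.1 f 14.8 q [-36.  18. 106.  -0.  55. -35.]
-> tool shift mm [ -5.5   3.1 109.5] az -0.005
wrist 11866
[[401.7, -294.2, 117.7], [433.6, -227.6, 134.9], [467.3, -209.7, 141.7]] ((432.5277099609375, -253.09463500976562), (85.99008178710938, 72.98463439941406), 86.91522979736328)
top 145
[[405.7, -227.3, 116.5], [435.7, -214.0, 132.9], [462.7, -209.8, 137.3]] ((432.8045654296875, -218.3359375), (60.01071548461914, 17.88753890991211), 0.602395236492157)
```

View pics/wrist3.png

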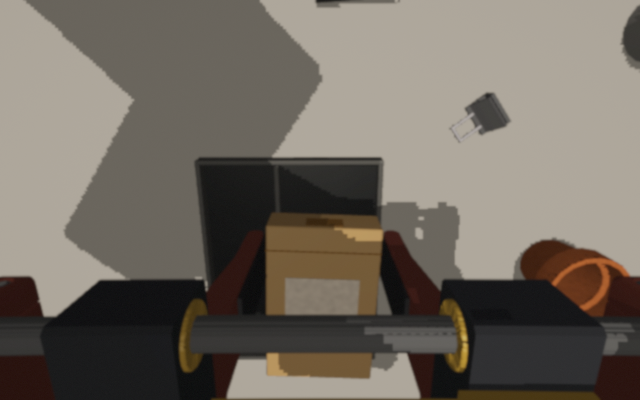

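Wrist view: the carton is held level over the tray, whose far corners are at (197,158) and (383,158). I'll lower it now.

Request:
send_rows(increments="0 0 0 -6 3 30 0.5;0 0 0 0 0 40 0.5;0 0 0 0 0 25 0.5;0 0 0 0 0 10 0.5;0 0 0 0 0 5 0.5;0 0 0 0 0 0 0.5;0 0 0 0 0 0 0.4;0 0 0 0 0 0 0.25")

```text
time: 7.28
eef_pos: [0.4376, -0.231, 0.0174]
orientation: [[0.013, 1.0, 0.001], [1.0, -0.013, -0.001], [-0.001, 0.001, -1.0]]
ft_force: [0.0, 0.4, -1.3]
finger_gap: 0.0622
finger_force: 0.0
```

Request:
send_rows(increments="0 0 0 0 0 0 0.15;0 0 0 0 0 -5 0;0 0 0 0 0 -40 0;0 0 0 0 0 -60 0;0 0 0 50 0 0 0;0 0 0 50 0 0 0;0 0 0 0 0 0 0")

```text
time: 8.15
eef_pos: [0.4373, -0.1278, 0.122]
orientation: [[0.01, 1.0, -0.001], [1.0, -0.01, 0.001], [0.001, -0.001, -1.0]]
ft_force: [-1.2, -0.2, 0.5]
finger_gap: 0.0876
finger_force: 0.0
```

Run:
```python
from h import *
st()
r=snap('top');im=r[0];hsv=cv2.cvtColor(im,cv2.COLOR_RGB2HSV)
C=cloud(r[1],*r[2:]);H=C[...,2];X=C[...,0]*1e3;Y=C[...,1]*1e3
m=(H>.010)&(H<.04)&(hsv[...,1]>70)&(hsv[...,0]<25)&(X>380)&(X<490)&(Y>-330)&(Y<-190)
q=np.c_[X[m],Y[m],H[m]*1e3];print(len(q),np.percentile(q,[2,50,98],0).round(1).tolist(),cv2.minAreaRect(q[:,:2].astype(np.float32)))
cv2.imwrite('pics/t4.png',im[150:330,:,::-1])
```

```text
t 8.15 tcp [ 437.3 -127.8  122. ] th -0.55 tilt [-0.001   0.0009] gap 87.6 f 0.0 q [-25.  16. 111.   0.  53. -24.]Traceback (most recent call last):
  File "<stdin>", line 6, in <module>
    return _quantile_unchecked(
        a, q, axis, out, overwrite_input, method, keepdims, weights)
    return _ureduce(a,
                    func=_quantile_ureduce_func,
    ...<5 lines>...
                    overwrite_input=overwrite_input,
                    method=method)
    r = func(a, **kwargs)
    result = _quantile(arr,
                       quantiles=q,
    ...<2 lines>...
                       out=out,
                       weights=wgt)
    slices_having_nans = np.isnan(arr[-1, ...])
                                  ~~~^^^^^^^^^
IndexError: index -1 is out of bounds for axis 0 with size 0
```

The arm blocks the view of the carton. I'll check it again from the jar's position.

Request:
send_rows(increments="0 0 0 37 38 0 0;0 0 0 37 38 0 0;0 0 0 37 38 0 0;0 0 0 37 38 0 0;0 0 0 37 38 0 0;0 0 0 37 38 0 0;0 0 0 0 0 0 0")

```text
time: 9.07
eef_pos: [0.6729, 0.0894, 0.1214]
orientation: [[0.011, 1.0, 0.003], [1.0, -0.011, 0.0], [0.0, 0.003, -1.0]]
ft_force: [-1.0, -0.5, 0.3]
finger_gap: 0.0878
finger_force: 0.0
```

Run:
```python
from h import *
go(662.6,95.5,15,0)
r=snap('top');im=r[0];hsv=cv2.cvtColor(im,cv2.COLOR_RGB2HSV)
C=cloud(r[1],*r[2:]);H=C[...,2];X=C[...,0]*1e3;Y=C[...,1]*1e3
m=(H>.016)&(H<.04)&(hsv[...,1]>70)&(hsv[...,0]<25)&(X>380)&(X<490)&(Y>-330)&(Y<-190)
q=np.c_[X[m],Y[m],H[m]*1e3];print(len(q))
if len(q):print(np.percentile(q,[2,50,98],0).round(1).tolist(),cv2.minAreaRect(q[:,:2].astype(np.float32)))
cv2.imwrite('pics/t4.png',im[120:330,:,::-1])
r=snap('wrist');C=cloud(r[1],*r[2:]);H=C[...,2];X=C[...,0]*1e3;Y=C[...,1]*1e3
m=(H>.06)&(H<.08)&(abs(X-662)<30)&(abs(Y-95)<40);q=np.c_[X[m],Y[m]].astype(np.float32);print(len(q))
if len(q):print('jar',cv2.minEnclosingCircle(q),np.median(q,0))
```

```text
t 9.07 tcp [672.9  89.4 121.4] th -0.65 tilt [0.003  0.0002] gap 87.8 f 0.0 q [ 2. 32. 82.  0. 65.  2.]
-> tool shift mm [  5.9 -10.7 106.4] az -0.011
572
[[410.8, -296.6, 19.2], [437.9, -241.8, 23.6], [463.0, -214.4, 27.2]] ((437.33526611328125, -256.05877685546875), (85.0324935913086, 54.21114730834961), 88.6584701538086)
3072
jar ((665.6654052734375, 99.188720703125), 20.04511260986328) [665.84143 100.68941]
```

View pics/t4.png

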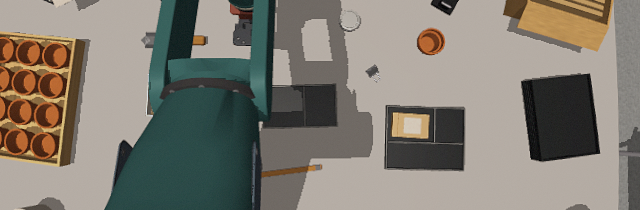

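The carton lies inside the large compartment with its centre at (437,-256), which is within tolerance. I'll grip the jar next.

Request:
send_rows(increments="0 0 0 8.5 -8.5 0 0;0 0 0 0 0 35 0;0 0 0 0 0 40 0;0 0 0 0 0 31 0;0 0 0 0 0 0 0.6;0 0 0 0 0 0 0.6;0 0 0 0 0 0 0.6;0 0 0 0 0 0 0.6", force=15)

```text
time: 10.18
eef_pos: [0.6619, 0.097, 0.0171]
orientation: [[0.013, 1.0, 0.002], [1.0, -0.013, 0.0], [0.0, 0.002, -1.0]]
ft_force: [0.3, -0.3, 1.4]
finger_gap: 0.0518
finger_force: 0.3
```

Request:
send_rows(increments="0 0 0 0 0 0 0.6;0 0 0 0 0 0 0.6;0 0 0 0 0 -10 0.6;0 0 0 0 0 -30 0.6;0 0 0 0 0 -40 0.6")

```text
time: 10.8
eef_pos: [0.6592, 0.0969, 0.0953]
orientation: [[0.013, 1.0, -0.004], [1.0, -0.013, -0.0], [-0.0, -0.004, -1.0]]
ft_force: [0.8, -0.3, -0.3]
finger_gap: 0.0436
finger_force: 15.0
```

Request:
send_rows(increments="0 0 0 -30 -15 -5 0.6;0 0 0 -50 -25 0 0.6;0 0 0 -53 -26 0 0.6;0 0 0 -53 -26 0 0.6;0 0 0 -53 -26 0 0.6;0 0 0 -53 -26 0 0.6;0 0 0 -53 -26 0 0.6;0 0 0 -53 -26 0 0.6")

```text
time: 11.8
eef_pos: [0.4585, -0.2998, 0.101]
orientation: [[0.013, 1.0, -0.0], [1.0, -0.013, 0.0], [0.0, -0.0, -1.0]]
ft_force: [1.1, -0.5, -1.0]
finger_gap: 0.0436
finger_force: 15.0
```

Request:
send_rows(increments="0 0 0 -35 -17 0 0.6;0 0 0 -14 -8 0 0.6;0 0 0 0 0 0 0.6")

```text
time: 12.18
eef_pos: [0.4337, -0.3472, 0.1007]
orientation: [[0.015, 1.0, -0.0], [1.0, -0.015, 0.001], [0.001, -0.0, -1.0]]
ft_force: [-0.6, -0.3, -1.8]
finger_gap: 0.0438
finger_force: 15.0
```

Run:
```python
from h import *
go(436.4,-351.9,22,-.65)
r=snap('wrist');save('w5.png',r[0]);C=cloud(r[1],*r[2:]);H=C[...,2]
m=(H>.018)&(H<.03);print('carton',np.percentile(C[m][:,:2]*1e3,[2,98],0).round(1))
```

```text
t 12.18 tcp [ 433.7 -347.2  100.7] th -0.84 tilt [-0.0002  0.0006] gap 43.8 f 15.0 q [-46.  25. 100.   0.  55. -45.]
-> tool shift mm [-4.7  2.8 78.7] az -0.003
carton [[ 410.  -313.8]
 [ 635.4 -219.2]]
```

View pics/w5.png

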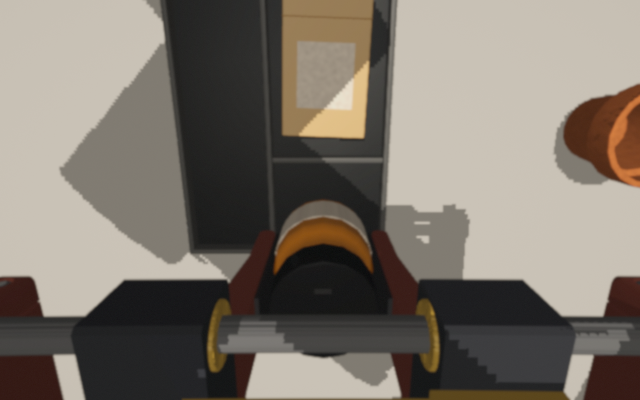

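Wrist view: the jar is held at (320,270) over the smallest compartment, with the divider at row 160. The carton is in place beyond it. I'll lower gently.

Request:
send_rows(increments="0 0 0 -4.5 2.5 20 0.6;0 0 0 0 0 30 0.6;0 0 0 0 0 18 0.6;0 0 0 0 0 7 0.6;0 0 0 0 0 4 0.6;0 0 0 0 0 1.5 0.6;0 0 0 0 0 0 0.6")

```text
time: 13.1
eef_pos: [0.437, -0.3519, 0.0208]
orientation: [[0.013, 1.0, 0.001], [1.0, -0.013, -0.001], [-0.001, 0.001, -1.0]]
ft_force: [0.7, -0.1, -1.2]
finger_gap: 0.0432
finger_force: 15.0
```

Request:
send_rows(increments="0 0 0 0 0 0.8 0.6;0 0 0 0 0 0 0.6;0 0 0 0 0 0.6 0.6;0 0 0 0 0 0 0.6")

```text
time: 13.6
eef_pos: [0.437, -0.352, 0.0206]
orientation: [[0.013, 1.0, 0.001], [1.0, -0.013, -0.001], [-0.001, 0.001, -1.0]]
ft_force: [-1.7, 3.5, 15.1]
finger_gap: 0.044
finger_force: 15.0
```

Request:
send_rows(increments="0 0 0 0 0 0 0.4;0 0 0 0 0 0 0.2;0 0 0 0 0 0 0.1;0 0 0 0 0 -10 0;0 0 0 0 0 -40 0;0 0 0 0 0 -50 0;0 0 0 0 0 -40 0")

```text
time: 14.48
eef_pos: [0.4368, -0.3519, 0.1613]
orientation: [[0.013, 1.0, 0.001], [1.0, -0.013, -0.001], [-0.001, 0.001, -1.0]]
ft_force: [0.5, 0.3, 0.4]
finger_gap: 0.0879
finger_force: 0.0
```

Request:
send_rows(increments="0 0 0 8 50 0 0;0 0 0 8 50 0 0;0 0 0 8 50 0 0;0 0 0 8 50 0 0;0 0 0 0 0 0 0")

```text
time: 15.1
eef_pos: [0.6403, -0.3213, 0.159]
orientation: [[0.01, 1.0, 0.002], [1.0, -0.01, -0.001], [-0.001, 0.002, -1.0]]
ft_force: [-1.0, -0.4, -0.4]
finger_gap: 0.0876
finger_force: 0.0
```

Run:
```python
from h import *
go(639.5,-312,38,0)
for n in('top','wrist'):
    r=snap(n);C=cloud(r[1],*r[2:]);H=C[...,2];X=C[...,0]*1e3;Y=C[...,1]*1e3
    hsv=cv2.cvtColor(r[0],cv2.COLOR_RGB2HSV);w=(hsv[...,1]>110)&(hsv[...,0]<15)
    m=w&(H>.048)&(H<.062)&(abs(X-635)<55)&(abs(Y+312)<55);q=np.c_[X[m],Y[m]].astype(np.float32);print(n,len(q))
    if len(q):print('pot',cv2.minEnclosingCircle(q),cv2.minAreaRect(q))
    m=(H>.062)&(H<.078)&(abs(X-436)<40)&(abs(Y+352)<40);q=np.c_[X[m],Y[m]].astype(np.float32)
    if len(q):print('jar',cv2.minEnclosingCircle(q),np.median(H[m]))
```

```text
t 15.1 tcp [ 640.3 -321.3  159. ] th -0.59 tilt [ 0.0021 -0.0006] gap 87.6 f 0.0 q [-32.  33.  75.   0.  72. -32.]
-> tool shift mm [  9.4  -1.1 121. ] az -0.010
top 151
pot ((629.8277587890625, -298.45330810546875), 30.623180389404297) ((630.544189453125, -298.2413024902344), (59.21079635620117, 60.17673110961914), 35.6712760925293)
wrist 1344
pot ((629.7713623046875, -299.1026306152344), 30.688718795776367) ((629.9256591796875, -299.208740234375), (60.53742599487305, 60.34910583496094), 58.39226150512695)
jar ((437.2085266113281, -349.1677551269531), 20.775148391723633) 0.07415188264039399
```

Request:
send_rows(increments="0 0 0 22 -10.5 20 0;0 0 0 0 0 45 0;0 0 0 0 0 40 0;0 0 0 0 0 15 0;0 0 0 0 0 0 0.5;0 0 0 0 0 0 0.5;0 0 0 0 0 0 0.5;0 0 0 0 0 0 0.5", force=15)

```text
time: 16.2
eef_pos: [0.628, -0.301, 0.0407]
orientation: [[0.013, 1.0, 0.003], [1.0, -0.013, -0.002], [-0.002, 0.003, -1.0]]
ft_force: [-0.6, -0.0, 6.7]
finger_gap: 0.0624
finger_force: 15.0
```

Request:
send_rows(increments="0 0 0 0 0 0 0.5;0 0 0 0 0 -8 0.5;0 0 0 0 0 -30 0.5;0 0 0 0 0 -40 0.5;0 0 0 0 0 0 0.5")

```text
time: 16.82
eef_pos: [0.6291, -0.3014, 0.1208]
orientation: [[0.013, 1.0, 0.006], [1.0, -0.013, -0.004], [-0.004, 0.006, -1.0]]
ft_force: [0.1, -0.4, -0.0]
finger_gap: 0.0623
finger_force: 15.0
```

Run:
```python
from h import *
import math
a=math.radians(2.85);c,s=math.cos(a),math.sin(a)
for n,u,v in(('pot',0,37),('tin',0,-48)):
    x,y=475.9+c*u-s*v,-2.2+s*u+c*v;print(n,x,y)
    go(x,y,43,0)
```

```text
pot 474.0603091668596 34.754235719853
t 16.82 tcp [ 629.1 -301.4  120.8] th -0.74 tilt [ 0.006  -0.0037] gap 62.3 f 15.0 q [-31.  33.  80.  -0.  66. -31.]
-> tool shift mm [ 334.4 -159.9   75.6] az -0.013
tin 478.28662594569556 -50.140630123052546
t 16.82 tcp [ 629.1 -301.4  120.8] th -0.74 tilt [ 0.006  -0.0037] gap 62.3 f 15.0 q [-31.  33.  80.  -0.  66. -31.]
-> tool shift mm [ 249.6 -154.5   75.9] az -0.013
```

Request:
send_rows(increments="0 0 0 25 -12 0 0.5;0 0 0 48 -23 0 0.5;0 0 0 54 -26 0 0.5;0 0 0 54 -26 0 0.5;0 0 0 54 -26 0 0.5;0 0 0 54 -26 0 0.5;0 0 0 32 -15 0 0.5;0 0 0 13 -6 0 0.5")

```text
time: 17.82
eef_pos: [0.4691, 0.0375, 0.1161]
orientation: [[0.011, 1.0, -0.002], [1.0, -0.011, 0.0], [0.0, -0.002, -1.0]]
ft_force: [0.2, -0.2, -1.4]
finger_gap: 0.0625
finger_force: 15.0
```

Run:
```python
from h import *
go(474.1,34.8,45,0)
r=snap('wrist');save('w6.png',r[0])
r=snap('side');C=cloud(r[1],*r[2:]);H=C[...,2];X=C[...,0]*1e3;Y=C[...,1]*1e3
hsv=cv2.cvtColor(r[0],cv2.COLOR_RGB2HSV);m=(hsv[...,1]>110)&(hsv[...,0]<15)&(H>.05)&(abs(X-474)<50)&(abs(Y-35)<50)
print(m.sum(),np.percentile(C[m]*1e3,[1,99],0).round(1))
```

```text
t 17.82 tcp [469.1  37.5 116.1] th -0.62 tilt [-0.0022  0.0001] gap 62.5 f 15.0 q [ -4.  18. 109.  -0.  53.  -3.]
-> tool shift mm [-2.6  5.2 71.1] az -0.011
2016 [[425.9   4.6  81.4]
 [509.1  67.  288.3]]
```

View pics/w6.png

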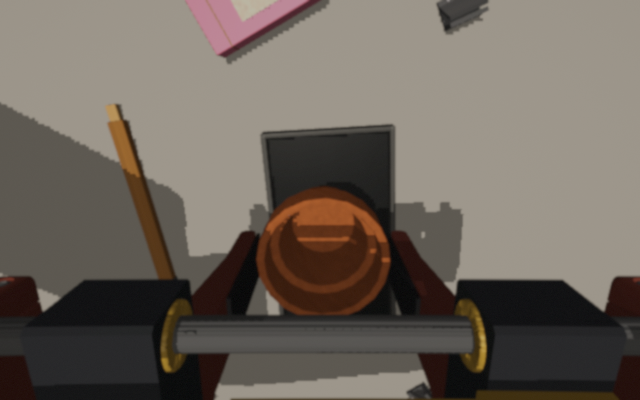

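Wrist view: the pot is held upright at (323,250) over the larger compartment, with the tray's far corners at (265,135) and (393,127). I'll lower it slowly.

Request:
send_rows(increments="0 0 0 -2.5 5 20 0.5;0 0 0 0 0 25 0.5;0 0 0 0 0 15 0.5;0 0 0 0 0 7 0.5;0 0 0 0 0 2 0.5;0 0 0 0 0 1 0.5;0 0 0 0 0 1 0.5;0 0 0 0 0 0 0.5")

```text
time: 18.92
eef_pos: [0.4763, 0.0334, 0.0461]
orientation: [[0.013, 1.0, 0.001], [1.0, -0.013, -0.0], [-0.0, 0.001, -1.0]]
ft_force: [0.3, -0.3, -0.5]
finger_gap: 0.0623
finger_force: 15.0
```

Request:
send_rows(increments="0 0 0 0 0 1 0.5;0 0 0 0 0 0 0.5;0 0 0 0 0 1 0.5;0 0 0 0 0 0 0.5")

```text
time: 19.42
eef_pos: [0.476, 0.0335, 0.0446]
orientation: [[0.013, 1.0, 0.0], [1.0, -0.013, -0.0], [-0.0, 0.0, -1.0]]
ft_force: [-2.7, -0.3, 11.4]
finger_gap: 0.0626
finger_force: 15.0
```

Request:
send_rows(increments="0 0 0 0 0 0 0.35;0 0 0 0 0 0 0.15;0 0 0 0 0 0 0;0 0 0 0 0 -10 0;0 0 0 0 0 -30 0;0 0 0 0 0 -35 0;0 0 0 -25 35 0 0;0 0 0 -33 45 0 0")

```text
time: 20.42
eef_pos: [0.5559, -0.0257, 0.1202]
orientation: [[0.012, 1.0, 0.001], [1.0, -0.012, -0.0], [-0.0, 0.001, -1.0]]
ft_force: [1.1, -0.1, 0.4]
finger_gap: 0.0879
finger_force: 0.0
```

Request:
send_rows(increments="0 0 0 -35 45 0 0;0 0 0 -35 45 0 0;0 0 0 -20 27 0 0;0 0 0 0 0 0 0")

```text
time: 20.92
eef_pos: [0.6731, -0.119, 0.119]
orientation: [[0.015, 1.0, 0.002], [1.0, -0.015, -0.001], [-0.001, 0.002, -1.0]]
ft_force: [-0.5, -0.0, -0.1]
finger_gap: 0.0879
finger_force: 0.0
```

Run:
```python
from h import *
go(676.2,-113.2,12,0)
for n in('top','wrist'):
    r=snap(n);C=cloud(r[1],*r[2:]);H=C[...,2];X=C[...,0]*1e3;Y=C[...,1]*1e3
    m=(H>.02)&(H<.036)&(abs(X-676)<42)&(abs(Y+113)<42);q=np.c_[X[m],Y[m]].astype(np.float32);print(n,len(q))
    if len(q):print('tin',cv2.minEnclosingCircle(q),np.percentile(q,[2,98],0))
    m=(H>.052)&(H<.066)&(abs(X-476)<45)&(abs(Y-34)<45);q=np.c_[X[m],Y[m]].astype(np.float32)
    if len(q):print('pot',cv2.minEnclosingCircle(q),np.median(H[m]))
```

```text
t 20.93 tcp [ 673.1 -119.   119. ] th -0.84 tilt [ 0.0018 -0.0008] gap 87.9 f 0.0 q [-16.  33.  82.  -0.  66. -15.]
-> tool shift mm [  6.    2.9 107. ] az -0.015
top 106
tin ((681.9761962890625, -99.24758911132812), 20.798891067504883) [[ 663.9993042  -103.86358337]
 [ 700.47807617  -87.4711792 ]]
pot ((476.61212158203125, 36.90626907348633), 30.496328353881836) 0.058617595884645546
wrist 3330
tin ((679.6829833984375, -112.08036804199219), 24.50596809387207) [[ 657.88562012 -133.34973633]
 [ 701.55025757  -89.21069901]]
pot ((491.6634216308594, 8.798042297363281), 3.2655858993530273) 0.053238358350475135
```

Request:
send_rows(increments="0 0 0 7 5.5 20 0;0 0 0 0 0 40 0;0 0 0 0 0 35 0;0 0 0 0 0 12 0;0 0 0 0 0 0 0.6;0 0 0 0 0 0 0.6;0 0 0 0 0 0 0.6;0 0 0 0 0 0 0.6")

```text
time: 22.02
eef_pos: [0.6774, -0.1105, 0.0129]
orientation: [[0.013, 1.0, 0.002], [1.0, -0.013, -0.001], [-0.001, 0.002, -1.0]]
ft_force: [0.0, 0.1, -0.0]
finger_gap: 0.0509
finger_force: 0.2
```

Request:
send_rows(increments="0 0 0 0 0 0 0.6;0 0 0 0 0 0 0.6;0 0 0 0 0 -10 0.6;0 0 0 0 0 -35 0.6;0 0 0 0 0 -35 0.6;0 0 0 0 0 0 0.6")

```text
time: 22.78
eef_pos: [0.679, -0.1108, 0.0951]
orientation: [[0.013, 1.0, 0.006], [1.0, -0.013, -0.002], [-0.002, 0.006, -1.0]]
ft_force: [-0.1, 0.2, -0.9]
finger_gap: 0.0471
finger_force: 15.0
```

Run:
```python
from h import *
go(478.3,-50.1,16,0)
```

```text
t 22.77 tcp [ 679.  -110.8   95.1] th -0.74 tilt [ 0.0057 -0.0016] gap 47.1 f 15.0 q [-15.  34.  82.  -0.  63. -14.]
-> tool shift mm [  58.3 -201.9   77.8] az -0.013
```

Request:
send_rows(increments="0 0 0 9 -30 0 0.6;0 0 0 13 -48 0 0.6;0 0 0 14 -52 0 0.6;0 0 0 13 -48 0 0.6;0 0 0 6 -23 0 0.6;0 0 0 0 0 0 0.6")

```text
time: 23.52
eef_pos: [0.4736, -0.0518, 0.0909]
orientation: [[0.013, 1.0, -0.004], [1.0, -0.013, 0.001], [0.001, -0.004, -1.0]]
ft_force: [0.7, -0.4, -0.1]
finger_gap: 0.0476
finger_force: 15.0
```

Request:
send_rows(increments="0 0 0 0 0 25 0.6;0 0 0 0 0 30 0.6;0 0 0 0 0 15 0.6;0 0 0 0 0 5 0.6;0 0 0 0 0 1 0.6;0 0 0 0 0 1 0.6;0 0 0 0 0 0 0.6")

```text
time: 24.4
eef_pos: [0.4768, -0.0528, 0.0159]
orientation: [[0.013, 1.0, 0.0], [1.0, -0.013, -0.0], [-0.0, 0.0, -1.0]]
ft_force: [-3.3, 1.3, 10.8]
finger_gap: 0.0473
finger_force: 15.0
```

Request:
send_rows(increments="0 0 0 0 0 0 0.45;0 0 0 0 0 0 0.3;0 0 0 0 0 0 0.15;0 0 0 0 0 -10 0;0 0 0 0 0 -40 0;0 0 0 0 0 -50 0;0 0 0 25 30 0 0;0 0 0 45 30 0 0")

```text
time: 25.4
eef_pos: [0.5392, 0.0162, 0.1168]
orientation: [[0.016, 1.0, 0.003], [1.0, -0.016, -0.001], [-0.001, 0.003, -1.0]]
ft_force: [0.9, 0.0, -0.3]
finger_gap: 0.0879
finger_force: 0.0
```

Request:
send_rows(increments="0 0 0 50 20 0 0;0 0 0 54 20 0 0;0 0 0 54 20 0 0;0 0 0 54 20 0 0;0 0 0 45 8 0 0;0 0 0 20 0 0 0;0 0 0 0 0 0 0")

```text
time: 26.28
eef_pos: [0.6283, 0.293, 0.1148]
orientation: [[0.011, 1.0, -0.0], [1.0, -0.011, -0.001], [-0.001, -0.0, -1.0]]
ft_force: [-0.1, 0.1, -0.2]
finger_gap: 0.0877
finger_force: 0.0
```

Run:
```python
from h import *
go(624,298,11,0)
r=snap('wrist');save('w7.png',r[0]);C=cloud(r[1],*r[2:]);H=C[...,2];X=C[...,0]*1e3;Y=C[...,1]*1e3
hsv=cv2.cvtColor(r[0],cv2.COLOR_RGB2HSV)
m=(hsv[...,1]>110)&(H>.015)&(H<.028)&(abs(X-624)<35)&(Y>200)&(Y<345);q=np.c_[X[m],Y[m]].astype(np.float32)
print(len(q),cv2.minAreaRect(q),np.percentile(q,[1,99],0))
m=(H>.003)&(H<.028)&(abs(X-624)<35)&(Y>200)&(Y<420);print(np.percentile(Y[m],[1,99]))
r=snap('top');C=cloud(r[1],*r[2:]);H=C[...,2];X=C[...,0]*1e3;Y=C[...,1]*1e3
m=(H>.025)&(H<.045)&(abs(X-477)<40)&(abs(Y+52)<35);q=np.c_[X[m],Y[m]].astype(np.float32);print('tin',len(q))
if len(q):print(cv2.minEnclosingCircle(q),np.median(H[m]))
```

```text
t 26.27 tcp [628.3 293.  114.8] th -0.64 tilt [-0.0005 -0.0005] gap 87.7 f 0.0 q [19. 34. 80. -0. 66. 20.]
-> tool shift mm [  5.   -4.3 103.8] az -0.011
3046 ((626.2424926757812, 276.0242004394531), (92.0135269165039, 20.993803024291992), 89.80210876464844) [[616.45549011 231.92211914]
 [636.71968079 321.78496246]]
[232.3141844  381.13101404]
tin 348
((477.5942077636719, -52.648468017578125), 24.133983612060547) 0.033458698225817485
```

View pics/w7.png

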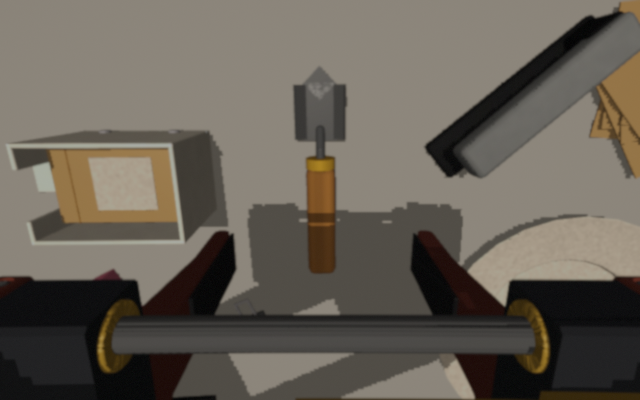

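Wrist view: the trowel's handle is at (321,215) with its blade pointing up the picture, towards +y. I'll grip the handle near its balance point.

Request:
send_rows(increments="0 0 0 10 -3 20 0;0 0 0 0 0 40 0;0 0 0 0 0 33 0;0 0 0 0 0 11 0;0 0 0 0 0 0 0.85;0 0 0 0 0 0 0.85;0 0 0 0 0 0 0.85;0 0 0 0 0 0 0.85", force=25)

```text
time: 27.38
eef_pos: [0.6267, 0.3027, 0.0118]
orientation: [[0.013, 1.0, 0.001], [1.0, -0.013, 0.001], [0.001, 0.001, -1.0]]
ft_force: [-0.2, -0.3, -0.4]
finger_gap: 0.0513
finger_force: 0.0
```

Request:
send_rows(increments="0 0 0 0 0 0 0.85;0 0 0 0 0 0 0.85;0 0 0 0 0 0 0.85;0 0 0 0 0 0 0.85;0 0 0 0 0 -10 0.85;0 0 0 0 0 -40 0.85;0 0 0 0 0 -40 0.85;0 0 0 0 0 0 0.85")

```text
time: 28.38
eef_pos: [0.629, 0.3036, 0.1053]
orientation: [[0.013, 1.0, 0.007], [1.0, -0.013, 0.003], [0.003, 0.007, -1.0]]
ft_force: [-0.5, -0.0, -0.9]
finger_gap: 0.0217
finger_force: 25.0
```

Run:
```python
from h import *
p,R=st()
r=snap('wrist');save('w8.png',r[0]);C=cloud(r[1],*r[2:]);H=C[...,2]*1e3;X=C[...,0]*1e3;Y=C[...,1]*1e3
hsv=cv2.cvtColor(r[0],cv2.COLOR_RGB2HSV)
m=(abs(X-p[0])<9)&(H>60)&(H<125)&(Y>p[1]+5)&(Y<430)
print('fwd tip y',np.percentile(Y[m],[1,99]))
for a in range(int(p[1])+10,400,10):
    k=m&(abs(Y-a)<5)
    if k.sum()>5: print(a,round(np.median(H[k]),1),round(np.median(X[k]),1),end=' | ')
go(406-41.5,-295+8,15.5,0)
```

```text
t 28.38 tcp [629.  303.6 105.3] th -0.74 tilt [0.0073 0.0026] gap 21.7 f 25.0 q [20. 34. 80. -0. 65. 21.]
fwd tip y [309.35631857 385.410884  ]
313 116.6 628.9 | 323 113.6 628.9 | 333 106.0 629.0 | 343 98.5 629.1 | 353 98.1 628.9 | 363 98.1 629.0 | 373 98.2 629.1 | 383 98.2 629.3 | t 28.43 tcp [627.4 302.9 102.9] th -0.74 tilt [0.0037 0.0013] gap 21.7 f 25.0 q [20. 35. 81. -0. 65. 21.]
-> tool shift mm [-593.4 -255.5   85.7] az -0.013
```

Request:
send_rows(increments="0 0 0 -25 -10 -8 0.85;0 0 0 -45 -19 0 0.85;0 0 0 -54 -23 0 0.85;0 0 0 -54 -23 0 0.85;0 0 0 -54 -23 0 0.85;0 0 0 -54 -23 0 0.85;0 0 0 -54 -23 0 0.85;0 0 0 -54 -23 0 0.85")

```text
time: 29.42
eef_pos: [0.452, -0.0905, 0.1078]
orientation: [[0.013, 1.0, -0.002], [1.0, -0.013, 0.001], [0.001, -0.002, -1.0]]
ft_force: [1.2, -0.7, -1.0]
finger_gap: 0.0223
finger_force: 25.0
```

Request:
send_rows(increments="0 0 0 -54 -23 0 0.85;0 0 0 -54 -23 0 0.85;0 0 0 -54 -23 0 0.85;0 0 0 -35 -13 0 0.85;0 0 0 -17 -6 0 0.85;0 0 0 0 0 0 0.85")

```text
time: 30.18
eef_pos: [0.3627, -0.3022, 0.1082]
orientation: [[0.015, 1.0, -0.001], [1.0, -0.015, 0.001], [0.001, -0.001, -1.0]]
ft_force: [0.3, 0.1, -0.5]
finger_gap: 0.0216
finger_force: 25.0
```

Run:
```python
from h import *
go(364.5,-301.5,17,-.65)
r=snap('wrist');save('w9.png',r[0])
```

```text
t 30.18 tcp [ 362.7 -302.2  108.2] th -0.85 tilt [-0.0008  0.0011] gap 21.6 f 25.0 q [-48.  19. 109.   0.  52. -47.]
-> tool shift mm [ 0.6  1.8 91.2] az -0.004
```

View pics/w9.png

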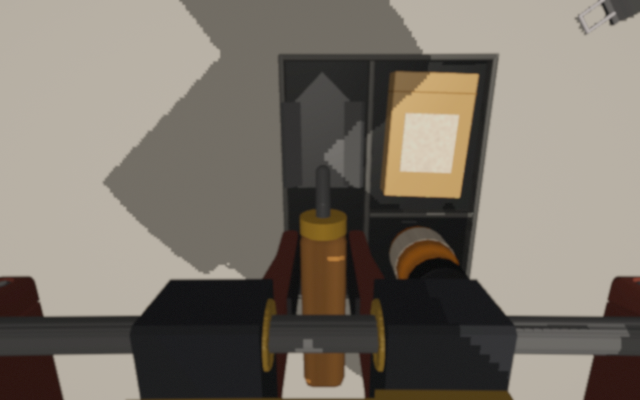

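Wrist view: the trowel hangs level over the long compartment, with its neck at (323,190). The carton and the jar (425,250) stand in place. I'll lower the trowel and open the fingers only part way, to miss the carton.

Request:
send_rows(increments="0 0 0 0.5 1.5 25 0.85;0 0 0 0 0 30 0.85;0 0 0 0 0 22 0.85;0 0 0 0 0 10 0.85;0 0 0 0 0 4 0.85;0 0 0 0 0 0 0.85;0 0 0 0 0 0 0.85")

```text
time: 31.1
eef_pos: [0.3651, -0.302, 0.0184]
orientation: [[0.013, 1.0, 0.001], [1.0, -0.013, -0.001], [-0.001, 0.001, -1.0]]
ft_force: [0.1, -0.0, -1.2]
finger_gap: 0.0221
finger_force: 25.0
```

Request:
send_rows(increments="0 0 0 0 0 1.5 0.85;0 0 0 0 0 0 0.85;0 0 0 0 0 0.5 0.85;0 0 0 0 0 0 0.85")

```text
time: 31.6
eef_pos: [0.3647, -0.3017, 0.0158]
orientation: [[0.013, 1.0, -0.0], [1.0, -0.013, -0.0], [-0.0, -0.0, -1.0]]
ft_force: [-0.4, -0.4, -1.0]
finger_gap: 0.0216
finger_force: 25.0
```

Request:
send_rows(increments="0 0 0 0 0 0 0.72;0 0 0 0 0 0 0.66;0 0 0 0 0 0 0.66;0 0 0 0 0 -5 0.66;0 0 0 0 0 -25 0.66;0 0 0 0 0 -50 0.66;0 0 0 0 0 -50 0.66;0 0 0 0 0 0 0.66")

```text
time: 32.6
eef_pos: [0.3668, -0.3039, 0.1496]
orientation: [[0.013, 1.0, 0.006], [1.0, -0.013, -0.006], [-0.006, 0.006, -1.0]]
ft_force: [0.1, -0.5, 0.5]
finger_gap: 0.0302
finger_force: 0.0
```

Request:
send_rows(increments="0 0 0 50 10 0 0.66;0 0 0 55 10 0 0.5;0 0 0 55 10 0 0.5;0 0 0 55 10 0 0.5;0 0 0 55 0 0 0.5;0 0 0 55 0 0 0.5;0 0 0 55 0 0 0.5;0 0 0 55 0 0 0.5")

```text
time: 33.6
eef_pos: [0.4093, 0.1344, 0.1449]
orientation: [[0.013, 1.0, -0.001], [1.0, -0.013, -0.0], [-0.0, -0.001, -1.0]]
ft_force: [0.7, -0.6, 0.3]
finger_gap: 0.0441
finger_force: 0.0
```

Run:
```python
from h import *
st()
r=snap('top');im=r[0];save('t10.png',im,1.25);C=cloud(r[1],*r[2:]);H=C[...,2];X=C[...,0]*1e3;Y=C[...,1]*1e3
hsv=cv2.cvtColor(im,cv2.COLOR_RGB2HSV);S=(hsv[...,1]>90)
def f(n,m):
    q=np.c_[X[m],Y[m]].astype(np.float32);print(n,len(q))
    if len(q):
        (a,b,c)=cv2.minAreaRect(q);print(np.round(a,1),np.round(b,1),round(c,1),'h',np.round(np.percentile(H[m]*1e3,[5,50,95]),1))
f('carton',(H>.016)&(H<.04)&(hsv[...,1]>70)&(hsv[...,0]<25)&(X>400)&(X<490)&(Y>-310)&(Y<-190))
f('handle',(H>.014)&S&(abs(X-365)<30)&(Y>-395)&(Y<-190)&(H<.05))
f('jar',(H>.06)&(H<.09)&(abs(X-437)<40)&(abs(Y+352)<40))
f('pot',(H>.05)&(H<.066)&(abs(X-476)<45)&(abs(Y-34)<45))
f('tin',(H>.025)&(H<.045)&(abs(X-477)<40)&(abs(Y+52)<35))
f('disp cartons',(H>.035)&(H<.055)&S&(X>440)&(X<540)&(abs(Y-309)<30))
```

```text
t 33.6 tcp [409.3 134.4 144.9] th -0.74 tilt [-0.0014 -0.0004] gap 44.1 f 0.0 q [  9.  12. 112.  -0.  56.  10.]
carton 587
[ 437.4 -255.7] [84.9 54.1] 88.7 h [20.2 23.6 26.7]
handle 387
[ 365.7 -327.7] [21.4 95.4] 0.9 h [19.6 25.  28.3]
jar 271
[ 438.3 -348.6] [38.6 38.3] 43.6 h [66.6 73.1 76.1]
pot 145
[477.   36.8] [60.1 58.1] 46.1 h [54.9 58.6 61.7]
tin 348
[477.4 -52.6] [46.9 46.8] 46.3 h [29.9 33.4 37. ]
disp cartons 484
[492.5 313.8] [50.4 85.1] 89.9 h [43.4 46.2 49.1]
```

View pics/t10.png

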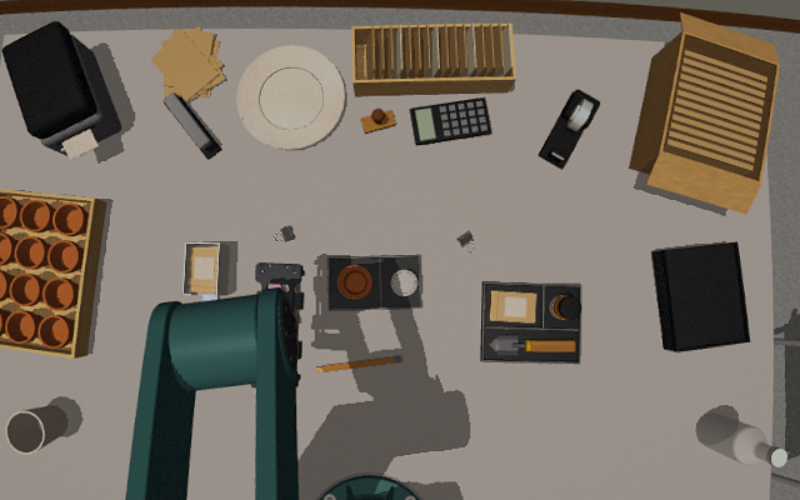

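The final top view shows the trowel, carton and jar in the three-compartment tray at (531,322), and the pot (354,283) and tin (404,283) in the other. Measured heights fit everything resting on the tray floors, and the two upper cartons are still in the dispenser.

```bash
python3 -c "
from h import *
print(hand_in())"
```

```text
the job is handed in; nothing more can be done
None
```

Both kits are made up and the job is handed in at about 34 s. The last camera check showed all five items in their compartments and the two upper cartons still in the dispenser, but the hand-in call returned no verdict.

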